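Stack the guide sticks to dry and lift the carrying tray

ROBOT

A 6-joint arm with a two-finger parallel gripper is mounted at the origin on the work surface. World frame = base frame: x ahead of the robot, y to its left, z up, the work surface at z = 0. Lengths are in mm, angles in rad, forces in N, time in s.
With the tool pointing down it reaches from about 300 to 775 mm from the base axis. Payload 14.6 kg.
Tool frame: the origin (TCP) lies at the very end of the fingers, on their centre line; the grasp point (between the pads) lies 19 mm behind it; z points along the fingers, y is the line along which they close (so a half turn about z gives the same grasp; the last joint's range is limited). The gripper opens to 94 mm and grips with 3 to 60 N. Pads are 16 mm wide; open, the fingers measure 119 mm over their backs; the gripper's body (75 mm by 177 mm) begins 78 mm behind the grasp point.
Start: joints at [1.265, 0.3, 1.521, -0, 1.321, -0.067], TCP at [130.093, 534.383, 181.746] pointing down, gripper open.
Joint ranges: [-3.03, 3.03], [-0.79, 2.21], [0.23, 2.52], [-1.04, 4.18], [0, 3.07], [-2.55, 2.55]. Speed limits (rad/s): [2.22, 2.22, 2.57, 3.14, 3.14, 3.14].

INTERFACE

Orientations are given as [roll, pitch, yaw] about the fixed x, y, z axes, in that order (R = Rz(yaw) Ry(pitch) Rx(roll)).
In Python, from cell import manip, eyes, ticket gives the robot as it stands. The module is installed in compiled form; this text tells all that it offers.
- The arm moves only by the tool arm_command, never from a script. Its argument "plan" is a list of rows, each a list of 5 numbers: the opening, from -1 (shut) to 1 (fully open), then the shift along the tool's x, y, z in m, then the turn about the tool's z in rad. In form: [[jaw, dx, dy, dz, roll], ...]. A call has 1 to 20 rows; each row shifts and turns the commanded pose from where the row before left it, along the tool's axes as they then stand; what a row does not reach is not made up. A row lasts 1/8 s, in which the tool goes at most 62.5 mm and 10.7 degrees, less where a joint would pass 70% of its speed; a pose out of reach is approached as far as the arm can. A call is refused whole if a number of a shift passes 0.0625 or a number of a turn 0.188, either way. A call with a gripper value outside its range is refused whole. The fingers move at their own pace and stop on an object; "newtons" is the grip in N (left out, the last holds). Time passes only in rows, so rows that do not move let the fingers close. It gives the time, the measured TCP pose, the force, the opening and the grip force at its end, in the units of the state.
- manip.read_state(): the state, without advancing time (a new reading comes with each control period).
- eyes.camera(name): name is "side" or "top" or "wrist"; returns a dict with "img" (384x512x3 uint8, blue, green, red), "z_map" (384x512 float32, mm along the optical axis (not along the pixel's ray), 0 where there is no reading), "fx", "fy", "cx", "cy" (pixels), "eye" and "orientation" of the camera in the world. Camera axes: x right, y down, z forward; pixel columns grow to the right and rows downward; lengths in mm; the calibration is good to about 2 mm. A picture is of the moment at which its call begins.
- ticket.sign_off(): hands the job in; it is judged then, once.
The state is a dict: "clock": time; "joints": joint angles; "qd": joint speeds; "effort": joint torques, N m; "eef_pos": TCP position; "eef_rot": TCP orientation; "wrist_force": force on the tool from outside, world axes, zero at the start; "moment": the same for the moment, N m; "finger_gap": finger opening in mm; "finger_force": force on a finger pad.
Only numpy, scipy, OpenCV 4.12 (cv2) and the standard library are available. Lean on these libraries where they do the work, as an engineer would, in place of code of your own. Each camera call takes 0.05 s, during which the arm holds its last target. There are 200 camera calls.

TASK

Finish the drying pile on the carrying tray: lay the two loose full-length guide sticks on top as its third layer, crosswise to the second layer, one straight above each bottom stick. Then lift the tray by its handle straight up, well clear of the table (about 10 cm), with the pile and the beaker standing on it, and finish while holding it there, level and still; leave everything else on the table where it is.

Things in the scene. Friction and masses are not known exactly. Their poses are not given: they have to be found in the camera images.
- tray: Loose wooden carrying tray, 160 (x) x 340 (y) mm, 0.25-0.5 kg. Floor 8 mm thick, lip 8 mm wide rising to 20 mm. A handle rail crosses its middle along x: 140 long, 16 thick (y), 24 high, on two posts, top 90 mm above the tray's underside. A stick pile stands on its -y half, a beaker of similar weight on its +y half. Origin: centre of its underside, z up.
- handle (a point): Centre of the tray's handle rail, 78 mm above the tray's underside; x runs along the rail, y across its 16 mm thickness.
- stick_a: Plain wooden rolling-guide stick, 110 x 20 x 12 mm, lying flat. Origin: centre of its underside; x runs along its length, z is up. One of the two bottom sticks of the pile, lying loose on the tray floor nearly along the tray's x, on the outer side.
- stick_b: Plain wooden rolling-guide stick, 110 x 20 x 12 mm, lying flat. Origin: centre of its underside; x runs along its length, z is up. The other bottom stick, parallel to stick_a, 76 mm from it, on the side of the handle.
- stick_c: Plain wooden rolling-guide stick, 110 x 20 x 12 mm, lying flat. Origin: centre of its underside; x runs along its length, z is up. One of the two second-layer sticks, lying loose across both bottom sticks, near their ends towards the tray's -x.
- stick_d: Plain wooden rolling-guide stick, 110 x 20 x 12 mm, lying flat. Origin: centre of its underside; x runs along its length, z is up. The other second-layer stick, parallel to stick_c, 76 mm from it. The second layer's top is 32 mm above the tray's underside.
- stick_e: Plain wooden rolling-guide stick, 110 x 20 x 12 mm, lying flat. Origin: centre of its underside; x runs along its length, z is up. Starts alone on the table; to be stacked. About 20 g.
- stick_f: Plain wooden rolling-guide stick, 110 x 20 x 12 mm, lying flat. Origin: centre of its underside; x runs along its length, z is up. Starts alone on the table; to be stacked. About 20 g.
- offcut: Short wooden offcut, 60 x 20 x 12 mm, loose on the table; not one of the guide sticks, to be left alone. Origin: centre of its underside, x along it.
- beaker: White handleless beaker, 68 mm across, 65 mm tall, standing loose on the tray floor on the side of the handle away from the sticks; it stays there. Origin: centre of its underside, z up.
- brush: Brush, 170 mm long, lying on the table; leave alone. Origin: near its middle, underside.
- rib: Dark wooden modelling tool, 155 mm long, 8 mm thick, lying on the table; leave alone. Origin: underside.
- jar: Amber jar with a white cap, 70 mm across, 90 mm tall, at the back; leave alone. Origin: centre of its underside.
- mug: Blue mug, 76 mm across, 85 mm tall, at the back; leave alone. Origin: centre of its underside.
- bowl: Small terracotta bowl, 120 mm across, 50 mm tall, at the back; leave alone. Origin: centre of its underside.
There are look-alikes about, which are no part of the job. Leave any purple look-alike of the stick_e alone. What is shaped like the stick_b but yellow is not meant.

How it is judged (in metres and radians):
On the way, in this order (a step that is already met when the one before it is completed fails the run):
1. both loose sticks lie released as the third layer of the pile, crosswise to the second, while the tray still stands on the table (z of stick_a in the frame of tray between 0.004 and 0.012 m and z of stick_b in the frame of tray between 0.004 and 0.012 m and z of stick_c in the frame of tray between 0.016 and 0.024 m and z of stick_d in the frame of tray between 0.016 and 0.024 m and z of stick_e in the frame of tray between 0.028 and 0.036 m and z of stick_f in the frame of tray between 0.028 and 0.036 m and angle between the x axis of stick_a and the x axis of stick_b, either way round below 0.21 rad and angle between the x axis of stick_a and the x axis of stick_e, either way round below 0.21 rad and angle between the x axis of stick_a and the x axis of stick_f, either way round below 0.21 rad and angle between the x axis of stick_a and the x axis of stick_c, either way round above 1.36 rad and angle between the x axis of stick_a and the x axis of stick_d, either way round above 1.36 rad and distance between stick_a and stick_b between 0.055 and 0.097 m and distance between stick_c and stick_d between 0.055 and 0.097 m and ((horizontal distance between stick_e and stick_a below 0.022 m and horizontal distance between stick_f and stick_b below 0.022 m) or (horizontal distance between stick_e and stick_b below 0.022 m and horizontal distance between stick_f and stick_a below 0.022 m)) and contact force between each of stick_a, stick_b, stick_c, stick_d, stick_e, stick_f and the fingers below 0.05 N and height (world z) of tray below 0.01 m), for 0.2 s.
2. the tray is lifted clear of the table by its handle (height (world z) of tray above 0.05 m and contact force between tray and the fingers above 1 N), for 0.2 s.
At the end, for the whole second after the job is handed in: Tray held by its handle, near its start, underside 6-25 cm up, within 0.12 rad of level, still. On it: beaker upright; three two-stick layers, alternately crosswise (0.21 rad), top sticks within 22 mm above a bottom stick and untouched. Others moved under 4 cm (z of stick_a in the frame of tray between 0.004 and 0.012 m and z of stick_b in the frame of tray between 0.004 and 0.012 m and z of stick_c in the frame of tray between 0.016 and 0.024 m and z of stick_d in the frame of tray between 0.016 and 0.024 m and z of stick_e in the frame of tray between 0.028 and 0.036 m and z of stick_f in the frame of tray between 0.028 and 0.036 m and angle between the x axis of stick_a and the x axis of stick_b, either way round below 0.21 rad and angle between the x axis of stick_a and the x axis of stick_e, either way round below 0.21 rad and angle between the x axis of stick_a and the x axis of stick_f, either way round below 0.21 rad and angle between the x axis of stick_a and the x axis of stick_c, either way round above 1.36 rad and angle between the x axis of stick_a and the x axis of stick_d, either way round above 1.36 rad and distance between stick_a and stick_b between 0.055 and 0.097 m and distance between stick_c and stick_d between 0.055 and 0.097 m and ((horizontal distance between stick_e and stick_a below 0.022 m and horizontal distance between stick_f and stick_b below 0.022 m) or (horizontal distance between stick_e and stick_b below 0.022 m and horizontal distance between stick_f and stick_a below 0.022 m)) and contact force between each of stick_a, stick_b, stick_c, stick_d, stick_e, stick_f and the fingers below 0.05 N and z of beaker in the frame of tray below 0.014 m and angle between beaker's own z axis and vertical below 0.2 rad and distance of each of offcut, brush, rib, jar, mug, bowl from where it was at the start of the episode below 0.04 m and height (world z) of tray between 0.06 and 0.25 m and angle between tray's own z axis and vertical below 0.12 rad and linear speed of tray below 0.03 m/s and angular speed of tray below 0.15 rad/s and contact force between tray and the fingers above 1 N and contact force between tray and offcut below 0.05 N and contact force between tray and brush below 0.05 N and contact force between tray and rib below 0.05 N and contact force between tray and jar below 0.05 N and contact force between tray and mug below 0.05 N and contact force between tray and bowl below 0.05 N and world x of tray between 0.4 and 0.7 m and world y of tray between -0.13 and 0.13 m); the arm keeps its last pose, push and grip.
It fails at once if the tray is tipped more than about 17 degrees (angle between tray's own z axis and vertical above 0.3 rad).
It fails at once if the beaker is knocked over (angle between beaker's own z axis and vertical above 0.5 rad).
It fails at once if a bystander on the table is pushed more than 4 cm (distance of any of offcut, brush, rib, jar, mug, bowl from where it was at the start of the episode above 0.04 m).
It also fails if it takes over 67 s, if anything falls off the work surface, if the arm or the gripper's body presses on something with over 40 N, if the wrist force passes 120 N, or if a joint passes its speed limit or range.

## Working session

There is one attempt and no reset: what is moved stays moved. The work goes in short steps, Python scripts to look and compute and a tool call to move; the robot and the scene stay as the last step left them, time stands still between calls to the robot, and variables do not carry over. Pictures are saved under pics/ and viewed, at most 13 in all, crops included, and the job is handed in when it is done.

Besides the shell and the picture viewer there is one more tool, called after "Emit:" as name(argument=value, ...) on one line, values as JSON. arm_command: Moves the arm, as the interface text tells. Its arguments: {"type":"object","properties":{"plan":{"type":"array"},"newtons":{"type":"number"}},"required":["plan"]}

```bash
mkdir -p pics; python3 - <<'E'
from cell import manip,eyes
import cv2,numpy as np
print(manip.read_state())
for n in("top","side"):
    c=eyes.camera(n); cv2.imwrite(f"pics/{n}0.png",c["img"]); np.savez(f"{n}0.npz",**c)
    print(n,c["fx"],c["fy"],c["cx"],c["cy"],c["eye"],c["orientation"])
E
```

```text
{'clock': 0.0, 'joints': array([ 1.26541549e+00,  3.00491177e-01,  1.52159830e+00,  6.04502948e-06,
        1.32066258e+00, -6.65656317e-02]), 'qd': array([ 7.28396463e-04, -3.02705682e-04, -2.00519132e-04, -2.60168385e-04,
        1.89930817e-03,  6.76116094e-05]), 'effort': array([-1.57891176e-03, -5.31804407e+01, -3.52748144e+01,  7.07406714e-02,
        2.44121114e-02, -7.84901999e-05]), 'eef_pos': array([129.9994368 , 534.11936871, 181.16804202]), 'eef_rot': array([-3.14043622e+00, -8.29610362e-05,  2.90277590e+00]), 'wrist_force': array([ 0.51437859, -0.29096589,  0.02209184]), 'moment': array([ 0.0204718 , -0.02987195, -0.00250943]), 'finger_force': 0.0, 'finger_gap': 94.00990324232052}
top 451.922318652414 451.922318652414 253.9004577908563 192.02793514320808 [ 413.86582191  -15.01450047 1303.08341988] [-3.0222118  -0.00363362 -1.56363279]
side 390.60043663601033 390.60043663601033 258.75750793309925 190.34553215692367 [ 193.38968035 -872.69277468  657.28007753] [-2.11809922 -0.00912983 -0.42663094]
```

View pics/top0.png

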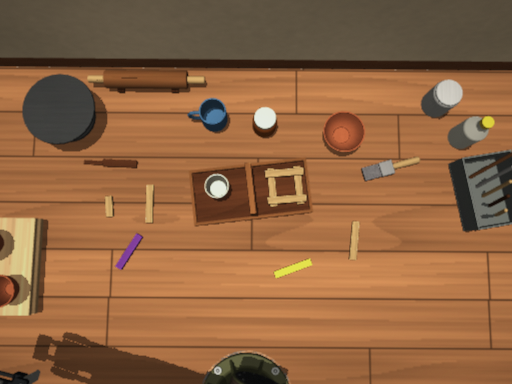

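View pics/side0.png

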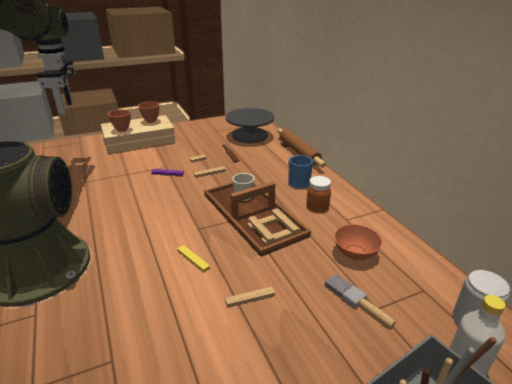

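The top view shows the two full-length loose sticks at about (150,203) and (354,240). The offcut is at (110,206), the handle at (251,190), the beaker at (217,187) and the pile at (286,185). The purple (129,251) and yellow (293,268) pieces are look-alikes. The side view agrees.

```bash
cat > h.py <<'E'
import numpy as np,cv2
from scipy.spatial.transform import Rotation as R
def ray(c,uv,z):
    uv=np.atleast_2d(np.float64(uv)); d=np.c_[(uv[:,0]-c["cx"])/c["fx"],(uv[:,1]-c["cy"])/c["fy"],np.ones(len(uv))]@R.from_euler("xyz",c["orientation"]).as_matrix().T
    return (c["eye"]+d*((z-c["eye"][2])/d[:,2])[:,None])[:,:2]
def tan(c,lo=(14,60,120),hi=(28,190,255)):
    return cv2.inRange(cv2.cvtColor(c["img"],cv2.COLOR_BGR2HSV),lo,hi)
def rects(c,m,z,amin=60):
    for k in cv2.findContours(m,cv2.RETR_EXTERNAL,cv2.CHAIN_APPROX_NONE)[0]:
        if len(k)<15: continue
        p=ray(c,k[:,0],z).astype(np.float32); (x,y),(w,h),a=cv2.minAreaRect(p)
        if w<h: a+=90; w,h=h,w
        u=k[:,0].mean(0)
        print("px",u.round(),"xy",round(x,1),round(y,1),"LxW",round(w),round(h),"yaw",round(np.radians((a+90)%180-90),3))
E
python3 - <<'E'
from h import *
c=dict(np.load("top0.npz")); hsv=cv2.cvtColor(c["img"],cv2.COLOR_BGR2HSV)
for u,v in[(150,203),(354,240),(110,206),(286,172),(272,186),(299,186),(286,199),(251,190),(320,220),(140,203),(160,180)]: print(u,v,hsv[v,u])
z=c["z_map"]; print("z",z[203,150],z[185,286],z[199,286],z[186,272])
m=tan(c); cv2.imwrite("pics/m.png",np.hstack([cv2.resize(m[130:260,90:380],None,fx=2.7,fy=2.7,interpolation=0)]))
rects(c,m,12); print("pile@32"); mm=m.copy(); mm[:,:260]=0;mm[:,312:]=0; rects(c,mm,32)
# handle/tray
I=cv2.resize(c["img"][150:235,180:320],None,fx=5.5,fy=5.5,interpolation=2); cv2.imwrite("pics/tray.png",I)
E
```

```text
150 203 [ 18 125 204]
354 240 [ 18 123 215]
110 206 [ 18 124 201]
286 172 [ 18 123 216]
272 186 [ 18 124 214]
299 186 [ 18 124 207]
286 199 [ 19 123 217]
251 190 [ 12 167 173]
320 220 [ 13 151 179]
140 203 [ 12 153 127]
160 180 [ 13 153 153]
z 1293.3568 1306.8701 1278.8903 1294.1279
px [211. 368.] xy 80.2 95.1 LxW 23 6 yaw -0.792
px [253. 352.] xy 124.4 -19.4 LxW 23 5 yaw 1.34
px [242. 352.] xy 125.2 11.1 LxW 22 3 yaw -1.564
px [363. 283.] xy 314.7 -325.7 LxW 60 10 yaw -1.466
px [402. 283.] xy 317.0 -437.1 LxW 23 11 yaw -1.564
px [340. 281.] xy 317.7 -261.3 LxW 31 7 yaw 1.383
px [328. 274.] xy 339.1 -229.0 LxW 28 8 yaw -1.564
px [344. 268.] xy 354.7 -274.3 LxW 11 11 yaw -1.564
px [336. 265.] xy 362.9 -251.9 LxW 28 11 yaw -1.564
px [292. 268.] xy 354.6 -129.4 LxW 122 30 yaw -1.277
px [354. 240.] xy 433.0 -304.3 LxW 112 24 yaw -0.104
px [ 36. 266.] xy 355.9 594.1 LxW 267 8 yaw -0.007
px [ 17. 267.] xy 355.5 654.0 LxW 273 100 yaw 0.007
px [108. 206.] xy 525.6 398.4 LxW 63 23 yaw 0.127
px [149. 203.] xy 535.1 282.5 LxW 110 22 yaw 0.002
px [285. 186.] xy 587.8 -109.4 LxW 113 112 yaw -1.481
px [406. 162.] xy 659.7 -460.3 LxW 83 22 yaw -1.284
px [484. 120.] xy 790.9 -692.8 LxW 69 43 yaw 0.882
px [196.  79.] xy 906.5 157.0 LxW 51 22 yaw -1.562
px [95. 78.] xy 906.2 454.8 LxW 48 23 yaw -1.488
pile@32
px [292. 268.] xy 354.8 -125.4 LxW 115 29 yaw -1.277
px [285. 186.] xy 585.1 -107.9 LxW 111 110 yaw -1.481
```

View pics/m.png

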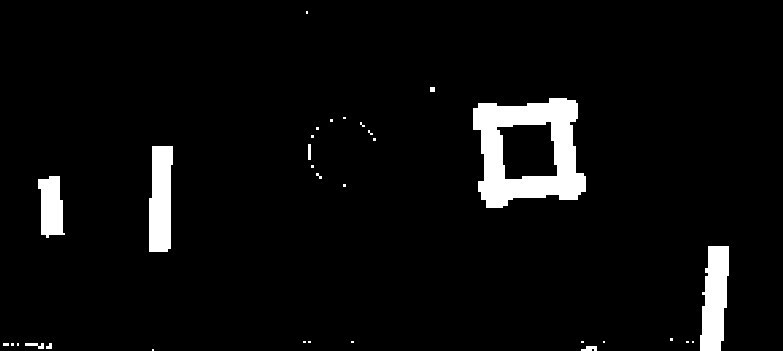

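View pics/tray.png

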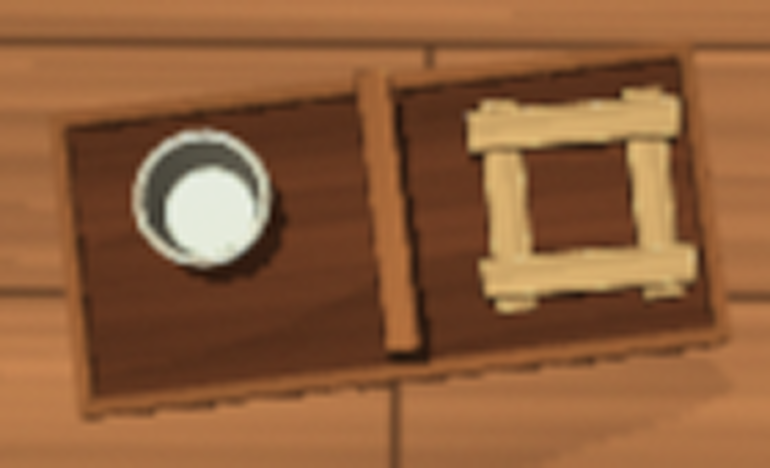

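The mask isolates both sticks, the offcut and the square pile. The tray crop shows the rail running from (373,75) to (403,350). Stick b runs from (500,102) to (515,308), and stick a from (645,90) to (664,297).

```bash
python3 - <<'E'
from h import *
c=dict(np.load("top0.npz"))
for n,p,z in[("rail",[(373,75),(403,350)],90),("b",[(500,102),(515,308)],20),("a",[(645,90),(664,297)],20),("c",[(482,277),(697,262)],32),("d",[(467,131),(680,115)],32),("tray",[(55,125),(690,52),(725,335),(85,412)],20)]:
    q=ray(c,(np.array(p)+.5)/5.5-.5+[180,150],z); d=q[0]-q[1]
    print(n,q.mean(0).round(1),"len",np.linalg.norm(d).round(),"yaw",np.arctan2(d[1],d[0]).round(3),(q.round(0).tolist() if n=="tray" else ""))
E
```

```text
rail [570.1  -8.1] len 137.0 yaw 0.116 
b [583.4 -69.9] len 108.0 yaw 0.075 
a [ 590.  -146.5] len 109.0 yaw 0.086 
c [ 548.4 -111.7] len 111.0 yaw 1.648 
d [ 624.6 -103.5] len 111.0 yaw 1.654 
tray [569.5  -8.5] len 335.0 yaw 1.695 [[623.0, 167.0], [665.0, -165.0], [516.0, -183.0], [474.0, 148.0]]
```

Emit:
arm_command(plan=[[1,0,0,0,-0.12],[1,0,0,0,-0.12],[1,-0.02,-0.0126,0,0],[1,-0.0405,-0.0252,0,0],[1,-0.0405,-0.0252,0,0],[1,-0.0405,-0.0252,0,0],[1,-0.0405,-0.0252,0,0],[1,-0.0405,-0.0252,0,0],[1,-0.0405,-0.0252,0,0],[1,-0.0405,-0.0252,0.02,0],[1,-0.0405,-0.0252,0.03,0],[1,-0.0405,-0.0252,0.03,0],[1,-0.02,-0.0126,0.02,0],[1,0,0,0,0],[1,0,0,0,0]], newtons=15)

```text
clock: 1.98
eef_pos: [534.5, 283.4, 82.4]
eef_rot: [3.141, 0.0, -3.14]
wrist_force: [-0.3, 0.4, 0.4]
finger_gap: 94.1
finger_force: 0.0
```

```bash
python3 - <<'E'
from h import *
from cell import eyes
c=eyes.camera("wrist"); m=tan(c); rects(c,m,12); cv2.imwrite("pics/w1.png",np.hstack([c["img"]]))
E
```

```text
px [359. 183.] xy 526.0 398.4 LxW 61 22 yaw 0.068
px [250. 189.] xy 535.6 282.5 LxW 109 21 yaw 0.011
```

View pics/w1.png

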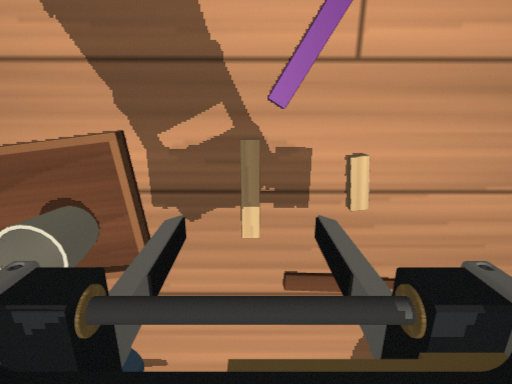

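The wrist view shows the stick at (250,189), between the open fingers. The offcut is at (359,183), well clear.

Emit:
arm_command(plan=[[0.2,-0.001,-0.001,0.02,0],[0.2,0,0,0.025,0],[0.2,0,0,0.02,0],[0.2,0,0,0.013,0],[0.2,0,0,0,0],[-0.7,0,0,0,0],[-0.7,0,0,0,0],[-0.7,0,0,0,0],[-0.7,0,0,0,0],[-0.7,0,0,0,0],[-0.7,0,0,0,0]], newtons=12)

```text
clock: 3.4
eef_pos: [535.9, 281.9, 3.8]
eef_rot: [-3.142, -0.0, -3.14]
wrist_force: [-0.1, 0.8, 0.6]
finger_gap: 13.8
finger_force: 0.0
```

```bash
python3 - <<'E'
from h import *
from cell import eyes
c=eyes.camera("wrist"); m=tan(c); rects(c,m,12)
t=eyes.camera("top"); s=eyes.camera("side"); rects(t,tan(t),12)
cv2.imwrite("pics/w2.png",np.vstack([cv2.resize(c["img"],(400,300)),cv2.resize(s["img"][120:220,130:280],(400,267))]))
E
```

```text
px [ 75. 364.] xy 681.3 118.3 LxW 14 1 yaw -0.609
px [220. 322.] xy 633.7 255.6 LxW 18 1 yaw -0.029
px [280. 319.] xy 629.9 307.7 LxW 22 1 yaw 0.033
px [401. 209.] xy 526.2 398.6 LxW 61 25 yaw 0.03
px [251. 214.] xy 535.3 283.2 LxW 109 20 yaw -0.01
px [216. 363.] xy 95.0 81.6 LxW 17 6 yaw -0.935
px [226. 356.] xy 112.4 54.7 LxW 34 6 yaw -1.113
px [240. 352.] xy 124.2 17.1 LxW 34 6 yaw -1.405
px [259. 354.] xy 119.6 -36.6 LxW 63 8 yaw 1.23
px [103. 352.] xy 121.4 395.6 LxW 27 3 yaw 0.047
px [ 87. 335.] xy 166.0 440.7 LxW 22 4 yaw -1.426
px [417. 335.] xy 171.2 -474.1 LxW 17 13 yaw -1.564
px [379. 336.] xy 171.8 -369.8 LxW 19 11 yaw -1.564
px [443. 334.] xy 175.2 -549.1 LxW 101 12 yaw -1.535
px [330. 334.] xy 172.5 -229.8 LxW 17 13 yaw 1.557
px [102. 337.] xy 160.3 398.9 LxW 34 11 yaw 0.514
px [397. 334.] xy 172.7 -420.4 LxW 81 18 yaw -1.526
px [349. 333.] xy 174.0 -284.0 LxW 75 16 yaw -1.564
px [369. 334.] xy 172.4 -339.8 LxW 23 21 yaw -1.044
px [277. 334.] xy 169.7 -89.9 LxW 135 21 yaw 1.497
px [291. 329.] xy 186.4 -123.0 LxW 25 5 yaw -1.564
px [271. 328.] xy 188.8 -67.4 LxW 19 5 yaw
[... 2516 characters left out ...]
 100.] xy 838.7 391.1 LxW 68 12 yaw -1.562
px [405.  99.] xy 850.4 -463.0 LxW 18 9 yaw -1.562
px [143. 100.] xy 840.9 307.1 LxW 41 15 yaw -1.562
px [387. 100.] xy 841.9 -409.3 LxW 33 26 yaw 1.408
px [178. 103.] xy 835.8 204.0 LxW 172 41 yaw -1.491
px [405.  91.] xy 872.6 -463.3 LxW 36 12 yaw 1.464
px [256.  95.] xy 860.4 -20.0 LxW 230 40 yaw -1.474
px [ 7. 91.] xy 859.8 715.2 LxW 38 29 yaw 1.433
px [343.  93.] xy 871.6 -277.3 LxW 260 53 yaw 1.529
px [305.  85.] xy 892.9 -169.0 LxW 41 19 yaw -1.172
px [196.  79.] xy 906.5 157.0 LxW 51 22 yaw -1.562
px [268.  76.] xy 916.7 -57.8 LxW 23 10 yaw 1.374
px [255.  76.] xy 916.8 -17.8 LxW 33 7 yaw 1.476
px [95. 78.] xy 904.6 454.6 LxW 47 28 yaw -1.52
```

View pics/w2.png

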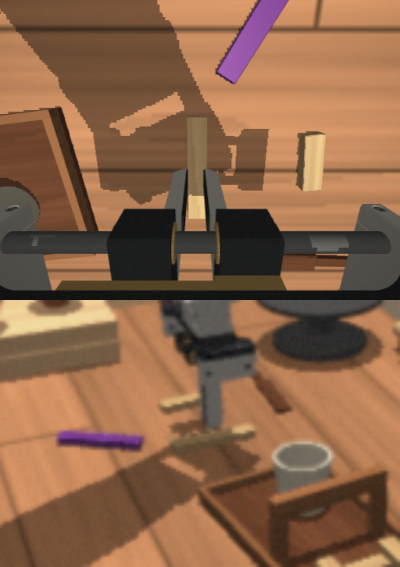

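The wrist view shows the fingers straddling the stick at about (197,170). The gap reached its commanded value without any force, so I'll close further.

Emit:
arm_command(plan=[[-1,0,0,0,0],[-1,0,0,0,0],[-1,0,0,0,0],[-1,0,0,0,0]], newtons=12)

```text
clock: 4.05
eef_pos: [535.9, 281.9, 3.7]
eef_rot: [3.142, -0.0, -3.14]
wrist_force: [-0.2, -0.0, -0.4]
finger_gap: 0.6
finger_force: 0.0
```

```bash
python3 - <<'E'
from h import *
from cell import eyes,manip
print(manip.read_state()["joints"].round(3))
c=eyes.camera("wrist"); s=eyes.camera("side"); np.savez("w3.npz",**c); np.savez("s3.npz",**s)
print("eye",c["eye"].round(1),c["orientation"].round(3))
z=c["z_map"]; print(z[150:320:10,240:272:6].round(0))
cv2.imwrite("pics/w3.png",np.hstack([cv2.resize(c["img"][130:330,180:330],(400,533)),cv2.resize(s["img"][130:196,180:230],(400,533),interpolation=2)]))
E
```

```text
[ 0.424  0.615  1.508  0.     1.019 -1.148]
eye [451.3 281.5 206.1] [2.853 0.    1.572]
[[196. 196. 197. 195. 195. 206.]
 [197. 197. 197. 198. 197. 209.]
 [200. 199. 200. 200. 200. 212.]
 [201. 202. 202. 202. 201. 214.]
 [204. 204. 204. 204. 204. 215.]
 [204. 206. 207. 206. 207. 219.]
 [208. 208. 208. 209. 209. 220.]
 [184. 185. 187. 183. 184. 224.]
 [169. 169. 172. 169. 169. 226.]
 [157. 156. 160. 157. 157. 157.]
 [145. 146. 149. 146. 146. 145.]
 [136. 136. 139. 135. 136. 136.]
 [ 86. 131. 129.  85.  86.  87.]
 [ 82. 127. 127.  81.  80.  81.]
 [ 77.  80. 129.  78.  76.  77.]
 [ 72.  77.  80.  73.  72.  73.]
 [ 70.  78.  78.  70.  70.  71.]]
```

View pics/w3.png

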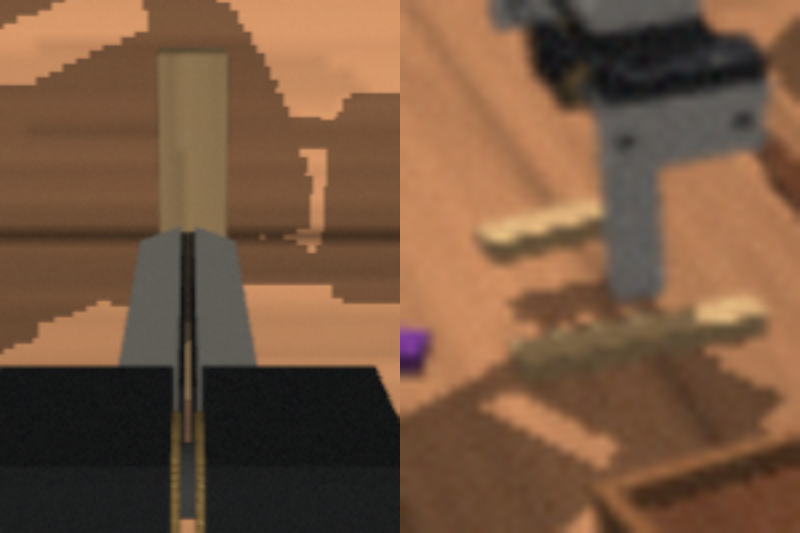

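The fingers are closed visibly above the stick: the side view shows a gap under the tips, and there is a depth step in the wrist view. I'll measure the real tip position.

```bash
python3 - <<'E'
from h import *
for f,pts in(("w3.npz",[(v,u) for v in range(212,232,2) for u in(240,258)]+[(190,250),(175,250)]),("s3.npz",[(v,u) for v in range(155,174,2) for u in(209,)])):
    c=dict(np.load(f)); Rm=R.from_euler("xyz",c["orientation"]).as_matrix()
    for v,u in pts:
        d=c["z_map"][v,u]; p=c["eye"]+Rm@(d*np.array([(u-c["cx"])/c["fx"],(v-c["cy"])/c["fy"],1]))
        print(f[0],v,u,p.round(1))
E
```

```text
w 212 240 [528.7 273.9  12.3]
w 212 258 [529.  287.8  11.5]
w 214 240 [530.9 273.8  10.9]
w 214 258 [530.2 287.8  12.7]
w 216 240 [532.8 273.8  10.4]
w 216 258 [532.5 287.8  11.1]
w 218 240 [525.6 274.6  31.3]
w 218 258 [525.3 287.2  32.1]
w 220 240 [525.1 274.7  36.1]
w 220 258 [524.8 287.   36.6]
w 222 240 [525.2 274.9  39.1]
w 222 258 [525.7 287.   37.9]
w 224 240 [525.3 275.   42.1]
w 224 258 [524.8 286.8  43.2]
w 226 240 [524.9 275.1  46.2]
w 226 258 [525.  286.8  45.9]
w 228 240 [525.4 275.2  48. ]
w 228 258 [525.1 286.7  48.7]
w 230 240 [525.1 275.3  51.7]
w 230 258 [525.  286.6  51.8]
w 190 250 [511.3 281.6  10.9]
w 175 250 [499.4 281.6  11.8]
s 155 209 [535.2 270.1  74.6]
s 157 209 [534.5 269.3  67.6]
s 159 209 [532.7 265.   62.4]
s 161 209 [534.  270.6  52. ]
s 163 209 [533.2 269.5  45.1]
s 165 209 [533.5 272.   36.2]
s 167 209 [5.482e+02 3.233e+02 4.000e-01]
s 169 209 [538.9 293.4   9. ]
s 171 209 [533.2 275.8  11.1]
s 173 209 [532.2 273.7   4.5]
```

Emit:
arm_command(plan=[[0,0,0,0,0],[0,0,0,0,0],[0,0,0,0,0],[0,0,0,0,0]])

```text
clock: 4.65
eef_pos: [535.9, 281.9, 3.7]
eef_rot: [-3.142, -0.0, -3.14]
wrist_force: [-0.2, 0.2, -0.5]
finger_gap: 37.0
finger_force: 0.0
```

```bash
cat >> h.py <<'E'
def cloud(c):
    v,u=np.mgrid[:384,:512]; d=c["z_map"].astype(float)
    P=np.stack([(u-c["cx"])/c["fx"]*d,(v-c["cy"])/c["fy"]*d,d],-1)@R.from_euler("xyz",c["orientation"]).as_matrix().T+c["eye"]
    P[d==0]=np.nan; return P
E
python3 - <<'E'
from h import *
from cell import eyes,manip
print(manip.read_state()["finger_gap"],manip.read_state()["eef_pos"])
for n in("wrist","side"):
    P=cloud(eyes.camera(n)).reshape(-1,3)
    Q=P[(abs(P[:,0]-533)<25)&(abs(P[:,1]-282)<48)&(P[:,2]>20)&(P[:,2]<75)]
    for y0 in range(235,330,6):
        q=Q[(Q[:,1]>=y0)&(Q[:,1]<y0+6)]
        if len(q)>3: print(n,y0,len(q),"zmin",np.sort(q[:,2])[:4].round(0),"x",q[:,0].min().round(),q[:,0].max().round())
E
```

```text
36.96107101811789 [535.8798408  281.86983351   3.73903279]
wrist 247 107 zmin [35. 36. 37. 37.] x 524.0 526.0
wrist 253 306 zmin [27. 28. 30. 31.] x 524.0 526.0
wrist 259 437 zmin [26. 27. 27. 27.] x 524.0 543.0
wrist 295 276 zmin [27. 27. 27. 27.] x 526.0 543.0
wrist 301 344 zmin [26. 27. 27. 29.] x 524.0 527.0
wrist 307 235 zmin [31. 34. 34. 35.] x 524.0 526.0
side 241 13 zmin [38. 42. 48. 53.] x 526.0 544.0
side 247 53 zmin [30. 32. 32. 34.] x 526.0 546.0
side 253 9 zmin [27. 30. 48. 52.] x 526.0 539.0
side 295 16 zmin [29. 31. 34. 39.] x 525.0 538.0
side 301 35 zmin [27. 30. 30. 31.] x 525.0 538.0
side 307 4 zmin [46. 57. 63. 75.] x 526.0 535.0
```

The real tips are about 24 mm higher than the reported TCP, and both cameras agree. I'll descend by that correction in small steps and watch the force.

Emit:
arm_command(plan=[[0,0,0,0.01,0],[0,0,0,0.007,0],[0,0,0,0.003,0],[0,0,0,0,0],[-0.7,0,0,0,0],[-0.7,0,0,0,0],[-0.7,0,0,0,0],[-0.7,0,0,0,0]], newtons=12)

```text
clock: 5.75
eef_pos: [535.9, 281.9, -16.1]
eef_rot: [3.142, 0.0, -3.14]
wrist_force: [0.7, 0.0, 0.3]
finger_gap: 19.4
finger_force: 12.0
```

Emit:
arm_command(plan=[[-0.7,0,0,-0.01,0],[-0.7,0,0,-0.03,0],[-0.7,0,0,-0.035,0],[-0.7,0,0,-0.035,0],[-0.7,0,-0.012,-0.018,0],[-0.7,-0.006,-0.04,0,0],[-0.7,-0.006,-0.04,0,0],[-0.7,-0.006,-0.04,0,0],[-0.7,-0.006,-0.04,0,0],[-0.7,-0.006,-0.04,0,0],[-0.7,-0.006,-0.04,0,0],[-0.7,-0.006,-0.04,0,0],[-0.7,-0.006,-0.04,0,0],[-0.7,0,-0.02,0,0],[-0.7,0,0,0,-0.08],[-0.7,0,0,0.02,0],[-0.7,0,0,0.02,0],[-0.7,0,0,0,0]], newtons=15)

```text
clock: 8.0
eef_pos: [583.2, -69.7, 70.4]
eef_rot: [3.141, -0.003, -3.06]
wrist_force: [-0.9, -0.1, 0.2]
finger_gap: 19.4
finger_force: 15.0
```

```bash
python3 - <<'E'
from h import *
from cell import eyes
c=eyes.camera("wrist"); np.savez("w4.npz",**c); P=cloud(c); m=tan(c)>0
for lo,hi in((40,80),(80,105),(26,38),(14,24)):
    k=m&(P[...,2]>lo)&(P[...,2]<hi)&(abs(P[...,0]-583)<90)&(abs(P[...,1]+110)<90)
    q=P[k][:,:2].astype(np.float32)
    if len(q)>30: print(lo,len(q),cv2.minAreaRect(q),P[k].mean(0).round(1))
cv2.imwrite("pics/w4.png",c["img"])
E
```

```text
80 3904 ((582.8462524414062, -70.1633529663086), (110.23242950439453, 19.97773551940918), 4.389481067657471) [577.9 -70.5  97.9]
26 2922 ((587.6299438476562, -107.12007141113281), (97.20877075195312, 109.6466064453125), 5.696231365203857) [ 577.  -125.6   31.4]
14 1354 ((598.4865112304688, -111.00741577148438), (128.87969970703125, 110.2303695678711), 5.776277542114258) [ 582.  -136.8   19.4]
```

View pics/w4.png

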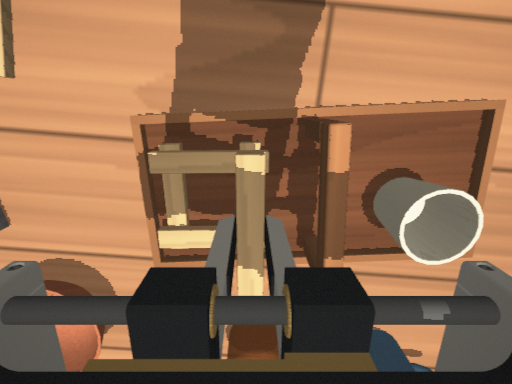

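The held stick is level and lined up over stick b: its centre is (582.8,-70.2) and its far end lands at (250,148) on the pile. I'll lower it now.

Emit:
arm_command(plan=[[-0.7,0,0,0.015,0],[-0.7,0,0,0.015,0],[-0.7,0,0,0.012,0],[-0.7,0,0,0.008,0],[-0.7,0,0,0.003,0],[-0.7,0,0,0,0],[-0.7,0,0,0,0]])

```text
clock: 8.93
eef_pos: [584.6, -70.1, 19.2]
eef_rot: [-3.141, 0.001, -3.06]
wrist_force: [-0.3, 0.2, -0.5]
finger_gap: 19.5
finger_force: 15.0
```

Emit:
arm_command(plan=[[-0.7,0,0,0.001,0],[-0.7,0,0,0.001,0],[-0.7,0,0,0,0],[-0.7,0,0,0.001,0],[-0.7,0,0,0,0]])

```text
clock: 9.55
eef_pos: [584.4, -70.1, 15.9]
eef_rot: [-3.141, 0.0, -3.06]
wrist_force: [0.1, 0.3, 1.6]
finger_gap: 19.5
finger_force: 15.0
```

Light contact of about 1.6 N, so I'll release and rise. Yaw is -3.06, and I turn back while up.

Emit:
arm_command(plan=[[-0.45,0,0,0,0],[-0.35,0,0,0,0],[-0.3,0,0,0,0],[-0.3,0,0,0,0],[-0.3,0,0,-0.01,0],[-0.3,0,0,-0.03,0],[-0.3,0,0,-0.04,0],[-0.3,0,0,-0.03,0],[-0.3,0,0,0,0.09],[-0.3,0,0,0,0.09],[-0.3,0,0,0,0]])

```text
clock: 10.92
eef_pos: [584.4, -70.1, 126.4]
eef_rot: [-3.142, 0.001, 3.043]
wrist_force: [0.3, -0.4, -0.9]
finger_gap: 32.7
finger_force: 0.0
```

```bash
python3 - <<'E'
from h import *
from cell import eyes
c=eyes.camera("side"); P=cloud(c); m=tan(c)>0
k=m&(P[...,2]>37)&(P[...,2]<50)&(abs(P[...,0]-583)<75)&(abs(P[...,1]+90)<75); q=P[k]
print(len(q),cv2.minAreaRect(q[:,:2].astype(np.float32)),q.mean(0))
t=eyes.camera("top"); mt=tan(t); mt[:,:330]=0; mt[:,375:]=0; mt[:212]=0;mt[264:]=0; rects(t,mt,12)
E
```

```text
157 ((584.4725341796875, -71.71029663085938), (109.17557525634766, 21.362581253051758), 4.837632656097412) [585.15227854 -72.40950141  43.00713413]
px [337. 262.] xy 374.1 -253.5 LxW 37 11 yaw -1.564
px [358. 250.] xy 429.8 -319.8 LxW 122 79 yaw 0.007
```

Emit:
arm_command(plan=[[-0.3,0.008,-0.0155,0,0],[0,0.016,-0.0311,0,0],[0,0.016,-0.0311,0,0],[0,0.016,-0.0311,0,0],[0,0.016,-0.0311,0,0],[0,0.016,-0.0311,0,0],[0,0.016,-0.0311,0.02,0],[0,0.016,-0.0311,0.02,0],[0,0.008,-0.0155,0.02,0],[0,0,0,0,0],[0,0,0,0,0]], newtons=12)

```text
clock: 12.4
eef_pos: [432.7, -304.9, 66.6]
eef_rot: [-3.141, 0.001, 3.043]
wrist_force: [1.2, 0.0, 0.3]
finger_gap: 46.9
finger_force: 0.0
```

```bash
python3 - <<'E'
from h import *
from cell import eyes
c=eyes.camera("wrist"); P=cloud(c); m=tan(c)>0
k=m&(P[...,2]>8)&(P[...,2]<17)&(abs(P[...,0]-433)<75)&(abs(P[...,1]+305)<40); q=P[k]
r=cv2.minAreaRect(q[:,:2].astype(np.float32));print(len(q),r,np.radians(r[2]),q.mean(0))
rects(c,((k)*255).astype(np.uint8),12)
E
```

```text
1626 ((434.67327880859375, -304.4620056152344), (19.296466827392578, 109.84542083740234), 84.43391418457031) 1.4736498028670952 [ 432.2899546  -303.32323017   11.4169624 ]
px [251. 194.] xy 434.0 -304.4 LxW 109 19 yaw -0.098
```

Emit:
arm_command(plan=[[0,-0.0015,0,0.02,0],[0,0,0,0.025,0],[0,0,0,0.02,0],[0,0,0,0.012,0],[0,0,0,0.007,0],[0,0,0,0,0],[-0.7,0,0,0,0],[-0.7,0,0,0,0],[-0.7,0,0,0,0],[-0.7,0,0,0,0]], newtons=12)

```text
clock: 13.7
eef_pos: [434.0, -305.2, -18.0]
eef_rot: [-3.141, 0.0, 3.043]
wrist_force: [-0.4, 0.4, 3.4]
finger_gap: 20.0
finger_force: 12.0
```

Emit:
arm_command(plan=[[-0.7,0,0,-0.01,0],[-0.7,0,0,-0.03,0],[-0.7,0,0,-0.03,0],[-0.7,0,0,-0.018,-0.092],[-0.7,0,0,0,-0.092],[-0.7,-0.0105,0.009,0,0],[-0.7,-0.0211,0.0181,0,0],[-0.7,-0.0211,0.0181,0,0],[-0.7,-0.0211,0.0181,0,0],[-0.7,-0.0211,0.0181,0,0],[-0.7,-0.0211,0.0181,0,0],[-0.7,-0.0211,0.0181,0,0],[-0.7,-0.0211,0.0181,0,0],[-0.7,-0.0107,0.0091,0,0],[-0.7,0,0,0,0],[-0.7,0,0,0,0]], newtons=15)

```text
clock: 15.7
eef_pos: [589.4, -146.9, 69.7]
eef_rot: [3.142, -0.0, -3.057]
wrist_force: [0.6, -0.1, -0.2]
finger_gap: 19.8
finger_force: 15.0
```

```bash
python3 - <<'E'
from h import *
from cell import eyes
c=eyes.camera("wrist"); P=cloud(c); m=tan(c)>0
for lo,hi in((80,110),(39,48),(26,37)):
    k=m&(P[...,2]>lo)&(P[...,2]<hi)&(abs(P[...,0]-583)<90)&(abs(P[...,1]+110)<90)
    q=P[k][:,:2].astype(np.float32)
    if len(q)>30: print(lo,len(q),cv2.minAreaRect(q),P[k].mean(0).round(1))
cv2.imwrite("pics/w5.png",c["img"])
E
```

```text
80 3854 ((589.2025756835938, -153.21298217773438), (107.33179473876953, 31.41795539855957), 4.886014461517334) [ 584.2 -147.6   99. ]
39 2448 ((583.9391479492188, -70.58875274658203), (110.03730010986328, 20.104476928710938), 4.6034440994262695) [580.2 -71.1  43.4]
26 2073 ((584.345703125, -107.15957641601562), (103.15606689453125, 109.39193725585938), 5.254833221435547) [ 572.3 -101.9   31.4]
```

View pics/w5.png

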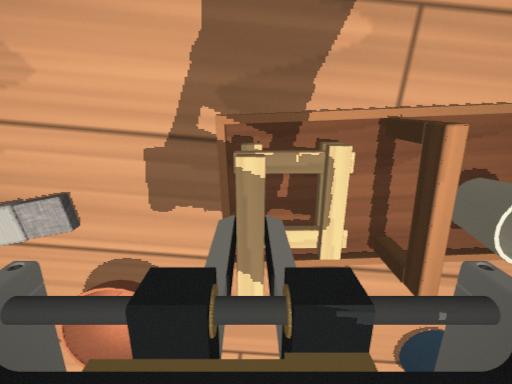

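The first stick sits straight at (335,200). The second is held over stick a at (250,225), its far end in line with the pile.

Emit:
arm_command(plan=[[-0.7,0,0,0.015,0],[-0.7,0,0,0.015,0],[-0.7,0,0,0.012,0],[-0.7,0,0,0.007,0],[-0.7,0,0,0.003,0],[-0.7,0,0,0.001,0],[-0.7,0,0,0,0],[-0.7,0,0,0.001,0],[-0.7,0,0,0,0]])

```text
clock: 16.88
eef_pos: [589.9, -146.4, 15.8]
eef_rot: [-3.142, 0.0, -3.056]
wrist_force: [-0.2, 0.5, 0.1]
finger_gap: 19.9
finger_force: 15.0
```

Emit:
arm_command(plan=[[-0.7,0,0,0.001,0],[-0.7,0,0,0,0],[-0.7,0,0,0.0005,0],[-0.7,0,0,0,0]])

```text
clock: 17.38
eef_pos: [589.8, -146.4, 14.2]
eef_rot: [3.142, -0.0, -3.056]
wrist_force: [0.4, 0.0, -0.8]
finger_gap: 20.0
finger_force: 15.0
```

Emit:
arm_command(plan=[[-0.7,0,0,0.0005,0],[-0.7,0,0,0,0],[-0.7,0,0,0,0]])

```text
clock: 17.75
eef_pos: [589.9, -146.5, 14.0]
eef_rot: [-3.141, 0.0, -3.056]
wrist_force: [-2.1, 0.5, 4.6]
finger_gap: 19.8
finger_force: 15.0
```

Emit:
arm_command(plan=[[-0.45,0,0,0,0],[-0.35,0,0,0,0],[-0.3,0,0,0,0],[-0.3,0,0,0,0],[-0.3,0,0,-0.01,0],[-0.3,0,0,-0.03,0],[-0.3,0,0,-0.04,0],[-0.3,0,0,-0.035,0],[-0.1,0.004,0.025,0,0],[-0.1,0.004,0.04,0,0],[-0.1,0,0.04,0,0],[-0.1,0,0.03,0,0],[-0.1,0,0,0,0],[-0.1,0,0,0,0]])

```text
clock: 19.5
eef_pos: [570.2, -12.8, 128.5]
eef_rot: [-3.142, -0.0, -3.056]
wrist_force: [0.1, -0.0, 0.7]
finger_gap: 42.2
finger_force: 0.0
```

```bash
python3 - <<'E'
from h import *
from cell import eyes
for n in("wrist","side","top"):
    c=eyes.camera(n); P=cloud(c); m=tan(c)>0; z=P[...,2]
    k=m&(z>36)&(z<52)&(abs(P[...,0]-585)<75)&(abs(P[...,1]+110)<65)
    for nm,j in(("f",k&(P[...,1]<-110)),("e",k&(P[...,1]>-110))):
        q=P[j]
        if len(q)>20: print(n,nm,len(q),cv2.minAreaRect(q[:,:2].astype(np.float32)),q[:,2].mean().round(1))
    k=(z>(86 if n!="top" else 75))&(z<94)&(abs(P[...,0]-570)<85)&(abs(P[...,1]+8)<28); q=P[k]
    if len(q)>20: print(n,"rail",len(q),cv2.minAreaRect(q[:,:2].astype(np.float32)),q.mean(0).round(1))
    cv2.imwrite(f"pics/{n}6.png",c["img"])
    if n=="side": cv2.imwrite("pics/s6c.png",cv2.resize(c["img"][160:260,190:320],(780,600),interpolation=2))
E
```

```text
wrist f 1725 ((590.4264526367188, -146.7434844970703), (109.91478729248047, 20.687719345092773), 4.937332630157471) 43.3
wrist e 1405 ((584.1016235351562, -70.68917846679688), (108.55655670166016, 20.094066619873047), 4.514794826507568) 43.4
wrist rail 2318 ((573.1451416015625, -7.674736022949219), (140.14724731445312, 16.014026641845703), 7.021568775177002) [567.2  -8.5  89.3]
side f 207 ((590.8223266601562, -147.9849853515625), (109.50035095214844, 21.799985885620117), 4.51645565032959) 43.0
side e 143 ((586.685546875, -70.42201232910156), (106.02165222167969, 23.041627883911133), 2.3396897315979004) 42.9
side rail 175 ((573.8511962890625, -9.046722412109375), (139.89244079589844, 19.922779083251953), 6.928696155548096) [571.6 -10.6  88.6]
top f 284 ((587.576904296875, -133.71566772460938), (108.51964569091797, 44.3118782043457), 4.656040191650391) 43.3
```

View pics/s6c.png

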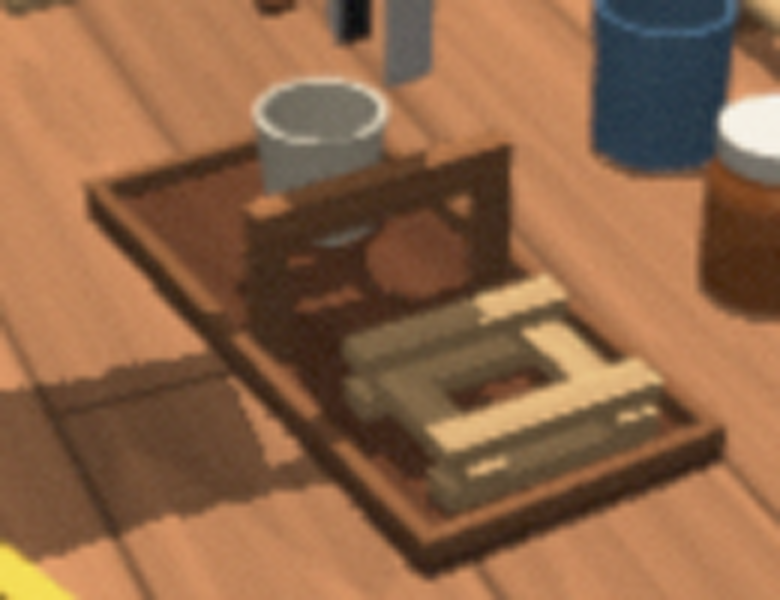

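The pile is complete: both top sticks are straight over the bottom ones, with their tops at about 43 mm. The tray is still flat and the rail is free. Next I grasp the rail.

Emit:
arm_command(plan=[[-0.1,0,0,0,-0.037],[-0.1,-0.0034,0.0047,0.01,0],[-0.1,0,0,0.02,0],[-0.1,0,0,0.02,0],[-0.1,0,0,0.02,0],[-0.1,0,0,0.015,0],[-0.1,0,0,0.01,0],[-0.1,0,0,0,0],[-0.1,0,0,0,0]])

```text
clock: 20.78
eef_pos: [573.6, -7.5, 34.4]
eef_rot: [-3.141, 0.001, -3.019]
wrist_force: [-0.4, -1.1, 1.2]
finger_gap: 42.2
finger_force: 0.0
```

Emit:
arm_command(plan=[[-0.4,0,0,0,0],[-0.55,0,0,0,0],[-0.62,0,0,0,0],[-0.66,0,0,0,0],[-0.72,0,0,0,0],[-0.85,0,0,0,0],[-1,0,0,0,0],[-1,0,0,0,0],[-1,0,0,0,0]], newtons=55)

```text
clock: 21.9
eef_pos: [573.2, -7.2, 33.8]
eef_rot: [3.141, 0.0, -3.019]
wrist_force: [-1.2, 5.3, 2.7]
finger_gap: 15.5
finger_force: 55.0
```

Firm grip on the rail. Now lift slowly.

Emit:
arm_command(plan=[[-1,0,0,-0.002,0],[-1,0,0,-0.004,0],[-1,0,0,-0.005,0],[-1,0,0,-0.006,0],[-1,0,0,-0.006,0],[-1,0,0,-0.004,0],[-1,0,0,-0.002,0],[-1,0,0,0,0],[-1,0,0,0,0]])

```text
clock: 23.02
eef_pos: [573.1, -7.5, 62.5]
eef_rot: [3.142, -0.0, -3.019]
wrist_force: [-0.6, -0.4, -6.6]
finger_gap: 15.5
finger_force: 55.0
```

```bash
cat > lv.py <<'E'
from h import *
from cell import eyes
c=eyes.camera("side"); P=cloud(c); m=tan(c)>0
k=m&(abs(P[...,0]-585)<75)&(abs(P[...,1]+110)<65)&(P[...,2]>20); q=P[k]; zt=np.percentile(q[:,2],97); q=q[q[:,2]>zt-9]
print("pile top z",zt.round(1))
# rail top and tray side lip: near-y end vs far-y end heights
h=cv2.cvtColor(c["img"],cv2.COLOR_BGR2HSV)
cv2.imwrite("pics/side_lv.png",cv2.resize(c["img"][120:270,170:340],(680,600),interpolation=2))
E
python3 lv.py
```

```text
pile top z 73.6
```

View pics/side_lv.png

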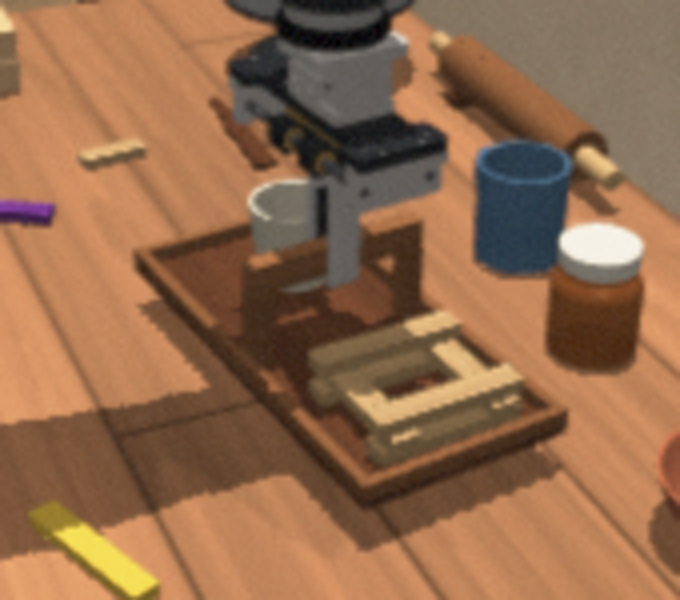

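The tray is up and level with the pile and beaker standing. The pile top rose by the same 29 mm as the tool. I'll continue to about 100 mm.

Emit:
arm_command(plan=[[-1,0,0,-0.002,0],[-1,0,0,-0.004,0],[-1,0,0,-0.006,0],[-1,0,0,-0.008,0],[-1,0,0,-0.008,0],[-1,0,0,-0.008,0],[-1,0,0,-0.008,0],[-1,0,0,-0.008,0],[-1,0,0,-0.008,0],[-1,0,0,-0.006,0],[-1,0,0,-0.004,0],[-1,0,0,-0.002,0],[-1,0,0,0,0],[-1,0,0,0,0],[-1,0,0,0,0],[-1,0,0,0,0]])

```text
clock: 25.08
eef_pos: [573.2, -7.5, 134.7]
eef_rot: [-3.142, -0.0, -3.019]
wrist_force: [-0.8, -0.2, -6.8]
finger_gap: 15.6
finger_force: 55.0
```

```bash
python3 - <<'E'
from h import *
from cell import eyes,manip
print(manip.read_state()["qd"].round(4))
c=eyes.camera("side"); P=cloud(c); m=tan(c)>0; z=P[...,2]
for nm,y in(("f",-147),("e",-71)):
    q=P[m&(abs(P[...,0]-586)<70)&(abs(P[...,1]-y)<20)&(z>132)&(z<155)]
    A=np.linalg.lstsq(np.c_[q[:,0]-586,np.ones(len(q))],q[:,2],rcond=None)[0] if len(q)>10 else None
    print(nm,len(q),"slope,z",A,cv2.minAreaRect(q[:,:2].astype(np.float32)))
E
```

```text
[-0.0001 -0.0015 -0.0016  0.0006 -0.0025  0.0001]
f 225 slope,z [7.13652253e-05 1.42936472e+02] ((590.9425048828125, -150.36676025390625), (110.83264923095703, 24.502500534057617), 4.763511657714844)
e 154 slope,z [-3.66002351e-03  1.42990198e+02] ((585.3341674804688, -74.50636291503906), (106.67337799072266, 30.513404846191406), 1.709563136100769)
```

Level, still and about 100 mm up, with both top sticks in place. Handing in.

```bash
python3 -c "
from cell import ticket; print(ticket.sign_off())"
```

```text
the job is handed in; nothing more can be done
None
```

The third layer is on the pile, and I handed the job in with the tray held level and still by its handle, about 10 cm up, with the pile and beaker on it; sign-off gave no verdict.

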